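# Start and run on the wing nut of a curing flask

## Robot

A 6-joint arm with a two-finger parallel gripper is mounted at the origin on the work surface. World frame = base frame: x ahead of the robot, y to its left, z up, the work surface at z = 0. Lengths are in mm, angles in rad, forces in N, time in s.
With the tool pointing down it reaches from about 300 to 875 mm from the base axis. Payload 6.4 kg.
Tool frame: the origin (TCP) lies at the very end of the fingers, on their centre line; the grasp point (between the pads) lies 19 mm behind it; z points along the fingers, y is the direction in which the jaws open and shut (so a half turn about z gives the same grasp; the last joint's range is limited). The gripper opens to 85 mm and grips with 20 to 120 N. Pads are 22 mm wide; open, the fingers measure 114 mm over their backs; the gripper's body (76 mm by 85 mm) begins 54 mm behind the grasp point. The pads swing forward as they close: fully open they stand 13 mm farther back than shut.
Start: joints at [1.069, 0.181, 1.607, -0, 1.354, -0.206], TCP at [167.604, 550.046, 231.288] pointing down, gripper open.
Joint ranges: [-2.99, 2.99], [-0.89, 2.07], [0.3, 2.58], [-1.14, 4.28], [0, 2.63], [-3.12, 3.12]. Speed limits (rad/s): [2.57, 2.57, 3.01, 3.14, 3.14, 3.14].

## Interface

Orientations are given as [roll, pitch, yaw] about the fixed x, y, z axes, in that order (R = Rz(yaw) Ry(pitch) Rx(roll)).
In Python, from workcell import env gives the robot as it stands.
- The arm moves only by the tool step_arm, never from a script. Its argument "rows" is a list of rows, each a list of 3 entries, a list of its own where there are three numbers: the turn, a rotation vector about the tool's x, y, z in rad, then the shift along the tool's x, y, z in m, then the closure, from -1 (fully open) to 1 (shut), so that 0 is half open. A call has 1 to 20 rows; each row is the pose to reach, as a shift and turn from the pose commanded when the call began, along the tool's axes at that moment; what a row does not reach only later rows make up. A row lasts 1/8 s, in which the tool goes at most 62.5 mm and 10.7 degrees, less where a joint would pass 70% of its speed; a pose out of reach is approached as far as the arm can. A call with a gripper value outside its range is refused whole. The fingers move at their own pace and stop on an object; "force" is the grip in N (left out, the last holds). Time passes only in rows, so rows that repeat a pose let the fingers close. It gives the time, the measured TCP pose, the force and the opening at its end, in the units of the state.
- env.read_state(): the state, without advancing time (a new reading comes with each control period).
- env.camera(name): name is "side" or "top" or "wrist"; returns a dict with "pixels" (480x640x3 uint8, red, green, blue), "K" (3x3 intrinsics, pixels), "dist" ([k1, k2, p1, p2, k3] as OpenCV has them; the pictures are not rectified), "R" (3x3) and "t" (3): a world point X has camera coordinates R X + t. Camera axes: x right, y down, z forward; pixel columns grow to the right and rows downward; lengths in mm; the calibration is good to about 2 mm. A picture is of the moment at which its call begins. There is no depth.
- env.sign_off(): hands the job in, once; it reports no verdict.
Trained networks look in a picture, given as the dict that the camera call returned (one of the last four; its "shot" number tells which), for a name from the list of things; names that differ only in an ending like _2 or _b are one class to them, and where a whole thing is asked for, a point or a joint stands for the part that bears it (a point fixed in the world has none). Each returns a list of dicts, best first, with "confidence" (0 to 1); they miss things now and then, are a little off and sometimes report something else, mostly with a low value. They report only what shows in the picture. A call takes as long as a camera call. They do not tell look-alikes from the thing itself.
- env.regions_of(picture, thing): "pixels" (480x640 bool, what is visible of it) and "rect" ([left, top, right, bottom] in pixels, round what is visible of it).
The state is a dict: "t": time; "joint_pos": joint angles; "qvel": joint speeds; "tau": joint torques, N m; "eef_pos": TCP position; "ee_rot": TCP orientation; "force": force on the tool from outside, world axes, zero at the start; "wrist_torque": the same for the moment, N m; "grip_width": opening from 0.0 (shut) to 1.0 (fully open).
Only numpy, scipy, OpenCV 4.12 (cv2) and the standard library are available. Lean on these libraries where they do the work, as an engineer would, in place of code of your own. Each camera call takes 0.05 s, during which the arm holds its last target. There are 200 camera calls.

## Task

The curing flask on the clinic trolley is shut, but its red wing nut still lies in the steel tray. Set the nut on the flask's stud, turn it gently backward (counterclockwise seen from above) until you feel it drop into the start of the thread, then run it forward (clockwise) until it is snug on the lid and stays tight. Never force the nut when it stops, in either direction, leave the other things alone and let go of the nut at the end.

Things in the scene. Friction and masses are not known exactly. Their poses are not given: they have to be found in the camera images.
- nut_mid (a point): Centre of the red wing nut, on its axis, 31 mm above its underside (half-way up); z up. About 130 g, 62 mm tall: a round hub 48 mm across and 31 mm high, closed on top, with an upright wing bar across it. It stands upright in the tray (tray floor 4 mm thick).
- nut_bar (a point): Middle of the nut's wing bar, the place to grip: on the axis, 53 mm above the underside. The bar is 56 mm long (nut's x axis), 12 mm thick (y), 31 mm high: it fills 31 to 62 mm above the underside. Grip it across its thickness, from above.
- nut_pins (a point): On the nut's axis at the height of its three pins, 4 mm above the underside. The nut is open below: bore 36 mm across, 28 mm deep, with three round steel pins, 4 mm thick, 120 degrees apart, pointing inward to 13.5 mm from the axis; one points along the nut's x axis.
- nut: The same wing nut; origin at the centre of its underside, the rim of the hub that seats on the lid.
- flask: Curing flask, fixed: brass pot with a steel lid 114 mm across, a dark ear on each side along its y axis. Origin under its centre, 55 mm below the lid's top.
- seat (a point): Centre of the lid's flat top, on the stud's axis, 55 mm above the trolley. When seated, the nut's rim lies on the lid (nut_mid 31 mm above this point). Tightened beyond first contact, friction holds the nut: a turning moment of 0.3 to 0.5 N m is enough. Over 50 N between nut and stud counts as forcing.
- stud_tip (a point): Top of the steel stud, on its axis, 27 mm above the lid. The core is 24 mm across, its top 3.5 mm a cone narrowing to 19 mm. Round it, out to 34 mm across, runs a right-hand three-start thread. How the starts are turned about the axis is unknown and new every time: it does not follow the flask's frame.
- crown (a point): Height of the blunt start crowns, 18 mm above the lid. Each of the 3 is flat for 74 degrees, then at its clockwise end has a stop dog 10 degrees long and 4 mm high, then an entry gap of 36 degrees. Set on at random, the nut's pins rest on the crowns (nut_mid 47 mm above the lid) or on the dogs (51 mm); forward from the crowns they jam on the dogs.
- entry (a point): About the height of the entry gaps' floor, 10 mm above the lid. Turned backward by 0 to 110 degrees the pins come to the gaps; if let down, the nut drops 7 to 8 mm (nut_mid 38.5 to 40 mm above the lid). The pins have some 20 degrees of play in a gap; farther backward they jam on its wall. By luck the nut may be set straight into the gaps.
- thread (a point): On the axis, within the thread, 6 mm above the lid. From the gap, forward turning by some 120 to 145 degrees in all, going down 27 mm a turn (9 mm between starts), seats the nut. Up-down clearance of the pins in the thread is about 1.5 mm.
- tray: Fixed stainless tray 200 (x) x 150 (y) x 14 mm high, walls and floor 4 mm; origin at the centre of its underside.
- spacer: Bystander: small brass spacer ring, 32 mm across, 8 mm high, in the tray; origin under its centre.
- bur_block: Bystander: small blue block 26 x 36 x 16 mm with three short burs standing in it (35 mm high in all), in the tray; origin under its centre.
- jar: Bystander: white jar, 56 mm across, 55 mm high; origin under its centre.
- dropper: Bystander: amber dropper bottle, 28 mm across, 75 mm high; origin under its centre.
- carton: Bystander: cardboard carton 70 x 110 x 28 mm; origin under its centre.
- loupe_pack: Bystander: black battery pack 85 x 120 x 35 mm; origin under its centre.
- cup: Bystander: clear cup, 68 mm across, 75 mm high; origin under its centre.
- wax_knife: Bystander: wax spatula lying along its x axis; origin under its centre.
Not all that is in view belongs to the job. Leave any purple look-alike of the nut alone. There is more than one size of the flask; the job needs the larger.

How it is judged (in metres and radians):
On the way, in this order (a step that is already met when the one before it is completed fails the run):
1. the nut is set over the stud (horizontal distance between nut_mid and seat below 0.005 m and z of nut_mid in the frame of seat below 0.054 m and angle between nut_mid's own z axis and vertical below 0.15 rad).
2. the nut has dropped into the thread start (horizontal distance between nut_mid and seat below 0.003 m and z of nut_mid in the frame of seat below 0.0425 m), for 0.1 s.
3. the nut is run down on to the lid (horizontal distance between nut_mid and seat below 0.003 m and z of nut_mid in the frame of seat below 0.0325 m), for 0.1 s.
At the end, for the whole second after the job is handed in: The nut stands upright on the stud, within 3 mm of its axis and tilted under 0.05 rad, its rim down on the lid (nut_mid within 1.3 mm of its seated 31 mm) and tight: it presses on the lid with over 4 N, more than twice its weight. It is at rest and released (horizontal distance between nut_mid and seat below 0.003 m and z of nut_mid in the frame of seat below 0.0323 m and angle between nut_mid's own z axis and vertical below 0.05 rad and linear speed of nut below 0.01 m/s and contact force between nut and flask above 4 N); the robot touches nothing.
It fails at once if the nut is forced: over 50 N between nut and stud (contact force between nut and stud above 50 N).
It fails at once if a bystander is moved by more than 20 mm (distance of any of spacer, bur_block, jar, dropper, carton, loupe_pack, cup, wax_knife from where it was at the start of the episode above 0.02 m).
It also fails if it takes over 72 s, if anything falls off the work surface, if the arm or the gripper's body presses on something with over 40 N, if the wrist force passes 120 N, or if a joint passes its speed limit or range.

## Working session

There is one attempt and no reset: what is moved stays moved. The work goes in short steps, Python scripts to look and compute and a tool call to move; the robot and the scene stay as the last step left them, time stands still between calls to the robot, and variables do not carry over. Pictures are saved under pics/ and viewed, about 8 in all and at most 12, crops included, and the job is handed in when it is done.

Besides the shell and the picture viewer there is one more tool, called in YAML: its name, and indented under it one key for each argument. step_arm: Moves the arm, as the interface text tells. Its arguments: {"type":"object","properties":{"rows":{"type":"array","items":{"type":"array"}},"force":{"type":"number"}},"required":["rows"]}

```bash
mkdir -p pics; cat > h.py <<'E'
import numpy as np,cv2
from workcell import env
def shot(n,save=None):
    p=env.camera(n)
    if save: cv2.imwrite('pics/'+save,cv2.cvtColor(p['pixels'],cv2.COLOR_RGB2BGR))
    return p
def ray(p,uv):
    K=np.array(p['K'],float);R=np.array(p['R'],float);t=np.array(p['t'],float)
    n=cv2.undistortPoints(np.array([[uv]],float),K,np.array(p['dist'],float))[0,0]
    return -R.T@t, R.T@np.array([n[0],n[1],1.])
def atz(p,uv,z):
    c,d=ray(p,uv); return c+d*(z-c[2])/d[2]
def proj(p,X):
    R=np.array(p['R'],float)
    return cv2.projectPoints(np.array(X,float).reshape(-1,1,3),cv2.Rodrigues(R)[0],np.array(p['t'],float),np.array(p['K'],float),np.array(p['dist'],float))[0][:,0]
E
python3 - <<'E'
from h import *
ps={n:shot(n) for n in('top','side')}
cv2.imwrite('pics/a.png',cv2.cvtColor(np.vstack([cv2.resize(ps[n]['pixels'],(640,480)) for n in ps])[:960],cv2.COLOR_RGB2BGR)) 
for n,p in ps.items():
    cv2.imwrite(f'pics/{n}.png',cv2.cvtColor(p['pixels'],cv2.COLOR_RGB2BGR))
    R=np.array(p['R']);print(n,-R.T@np.array(p['t']),R[2])
    for th in('nut','flask','tray'):
        for r in env.regions_of(p,th): 
            ys,xs=np.nonzero(r['pixels']);print(n,th,round(r['confidence'],2),r['rect'],xs.mean().round(1),ys.mean().round(1))
print(env.read_state())
E
```

```text
top [ 320.99920106   22.02655223 1505.03896446] [ 0.15929222 -0.00348918 -0.98722531]
top nut 0.64 [302.7, 194.8, 322.1, 216.5] 310.4 205.0
top nut 0.64 [332.3, 198.0, 396.3, 271.6] 364.4 235.0
top nut 0.52 [349.0, 229.4, 370.2, 246.9] 357.6 237.5
top nut 0.38 [161.2, 180.9, 187.4, 205.4] 175.4 191.4
top flask 0.86 [262.7, 298.7, 295.5, 329.7] 276.0 315.3
top flask 0.74 [261.4, 237.9, 311.0, 283.4] 285.3 261.9
top tray 0.56 [330.9, 198.4, 396.8, 273.3] 364.2 235.1
side [  105.06250753 -1068.2024729    763.09059928] [ 0.32842674  0.80482953 -0.49435341]
side nut 0.82 [330.3, 270.6, 352.4, 306.0] 341.2 289.9
side nut 0.81 [346.1, 233.3, 367.3, 266.0] 356.2 254.3
side nut 0.49 [293.8, 269.7, 413.6, 342.1] 349.7 307.4
side flask 0.8 [198.4, 250.3, 232.7, 277.1] 213.9 263.0
side flask 0.63 [251.5, 231.7, 303.0, 275.6] 278.4 253.7
side tray 0.85 [293.9, 271.2, 414.2, 343.0] 349.9 307.5
{'t': 0.4, 'joint_pos': array([ 1.06869937e+00,  1.80925379e-01,  1.60716337e+00,  3.78053211e-06,
        1.35377186e+00, -2.06276305e-01]), 'qvel': array([ 0.00087341, -0.00248142, -0.0003925 , -0.00112506,  0.0010585 ,
       -0.00033999]), 'tau': array([-1.01441514e-03, -4.44301307e+01, -3.51172113e+01, -3.77543975e-04,
        3.47744011e-03,  3.55155649e-06]), 'eef_pos': array([167.56193453, 549.9713809 , 231.13883208]), 'ee_rot': array([-3.14133113e+00, -5.84958414e-05,  2.84577118e+00]), 'force': array([ 0.03100366, -0.1685443 , -0.09210516]), 'wrist_torque': array([-0.04001993,  0.02424087, -0.00085513]), 'grip_width': 1.0002768370587156}
```

View pics/top.png

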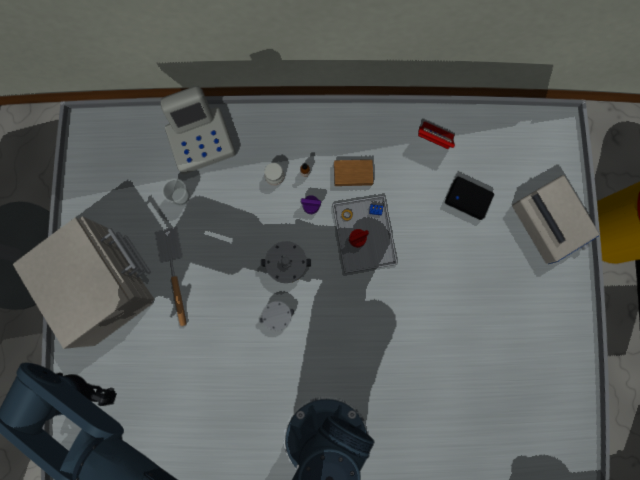

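View pics/side.png

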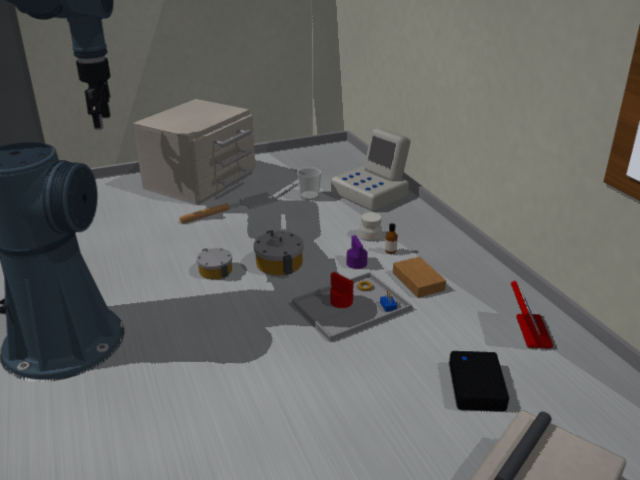

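Candidates: the red nut is at top (358,237) / side (341,290), in the tray. The purple one at top (311,204) is the look-alike, and the red holder at (437,133) is something else. Flasks are at top (285,262), larger and with a stud, and (277,315), smaller. The larger flask is the target.

```bash
python3 - <<'E'
from h import *
T=shot('top');S=shot('side');W=shot('wrist')
def tri(a,b):
    (c1,d1),(c2,d2)=a,b
    s=np.linalg.lstsq(np.array([d1,-d2]).T,c2-c1,rcond=None)[0]
    return (c1+d1*s[0]+c2+d2*s[1])/2,np.linalg.norm(c1+d1*s[0]-c2-d2*s[1])
print('nut',tri(ray(T,(357.6,237.5)),ray(S,(341.2,289.9))))
print('nut top z40',atz(T,(357.6,237.5),40))
print('flask',tri(ray(T,(285.3,261.9)),ray(S,(278.4,253.7))), atz(T,(285.3,261.9),50))
R=np.array(W['R']);print('wrist',-R.T@np.array(W['t']),R,W['K'])
X=lambda p,u,v,w,h,s:cv2.resize(p['pixels'][v:v+h,u:u+w],None,fx=s,fy=s,interpolation=cv2.INTER_CUBIC)
im=np.hstack([X(T,240,180,160,160,2.5),X(S,190,220,160,160,2.5)])
cv2.imwrite('pics/c.png',cv2.cvtColor(im,cv2.COLOR_RGB2BGR))
E
```

```text
nut (array([551.78668344, -91.72996513,  30.40491856]), np.float64(4.036872319788785))
nut top z40 [548.35249417 -90.35362814  40.        ]
flask (array([484.43877446, 109.29085685,  22.54330012]), np.float64(1.3443176487944593)) [480.76989911 107.83853856  50.        ]
wrist [100.43088544 569.89544702 374.8581307 ] [[ 0.2908572   0.95676594  0.00100757]
 [ 0.91917416 -0.27972127  0.27726319]
 [ 0.26555781 -0.07971786 -0.96079348]] [[431.00355932   0.         328.35206525]
 [  0.         431.00355932 240.80085826]
 [  0.           0.           1.        ]]
```

View pics/c.png

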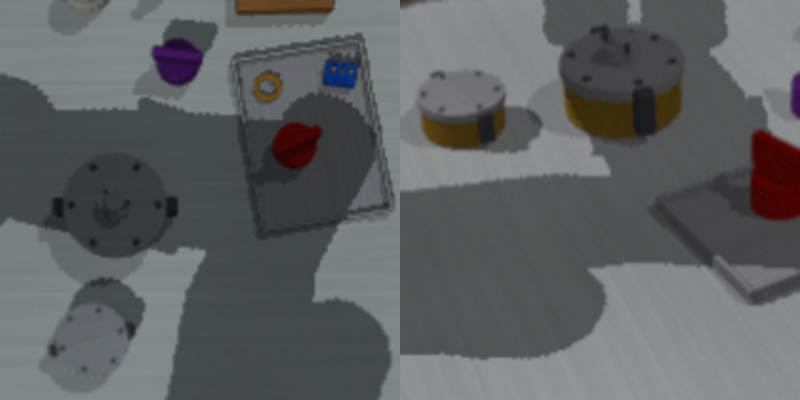

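The crop confirms it: the red nut in the tray, and the larger flask with the stud and dark ears. Next I move above the nut with the tool x along the bar (yaw about 1.99).

step_arm:
  rows:
    - [[0, 0, 0.85], [-0.55, -0.5, 0.05], -1]
    - [[0, 0, 0.85], [-0.55, -0.5, 0.05], -1]
    - [[0, 0, 0.85], [-0.55, -0.5, 0.05], -1]
    - [[0, 0, 0.85], [-0.55, -0.5, 0.05], -1]
    - [[0, 0, 0.85], [-0.55, -0.5, 0.05], -1]
    - [[0, 0, 0.85], [-0.55, -0.5, 0.05], -1]
    - [[0, 0, 0.85], [-0.55, -0.5, 0.05], -1]
    - [[0, 0, 0.85], [-0.55, -0.5, 0.05], -1]
    - [[0, 0, 0.85], [-0.55, -0.5, 0.05], -1]
    - [[0, 0, 0.85], [-0.55, -0.5, 0.05], -1]
    - [[0, 0, 0.85], [-0.55, -0.5, 0.05], -1]
    - [[0, 0, 0.85], [-0.55, -0.5, 0.05], -1]
    - [[0, 0, 0.85], [-0.55, -0.5, 0.05], -1]
    - [[0, 0, 0.85], [-0.55, -0.5, 0.05], -1]
    - [[0, 0, 0.85], [-0.55, -0.5, 0.05], -1]

```text
t: 2.42
eef_pos: [547.4, -87.2, 181.4]
ee_rot: [-3.142, -0.0, 1.997]
force: [-0.5, 1.6, -0.1]
grip_width: 1.0
```

```bash
cat >> h.py <<'E'
from scipy.spatial.transform import Rotation as Ro
def plan(xyz,yaw):
    s=env.read_state();R0=Ro.from_euler('xyz',s['ee_rot']);R1=Ro.from_euler('xyz',[np.pi,0,yaw])
    print('now',s['t'],s['eef_pos'].round(1),s['ee_rot'].round(4),'F',s['force'].round(1),s['wrist_torque'].round(2),'w',round(s['grip_width'],3),'q',s['joint_pos'].round(2))
    print('turn',(R0.inv()*R1).as_rotvec().round(4),'shift m',(R0.inv().apply(np.array(xyz)-s['eef_pos'])/1000).round(4))
E
python3 - <<'E'
from h import *
W=shot('wrist','w1.png')
for r in env.regions_of(W,'nut'):
    ys,xs=np.nonzero(r['pixels']);print(round(r['confidence'],2),r['rect'],xs.mean().round(1),ys.mean().round(1))
plan((550,-91,180),1.99)
for z in(4,35,66): print(z,proj(W,(550,-91,z)))
E
```

```text
0.95 [491.6, 70.0, 606.8, 159.4] 545.7 110.4
0.92 [295.1, 187.3, 365.0, 281.9] 331.8 230.7
0.46 [190.3, 121.1, 494.4, 366.6] 331.1 243.7
now 2.525 [547.7 -87.3 181.6] [3.1413e+00 2.0000e-04 1.9975e+00] F [-0.2  0.   0.1] [ 0.01  0.02 -0.01] w 0.996 q [-0.37  0.19  1.71  0.    1.25 -0.8 ]
turn [0.0003 0.0002 0.0075] shift m [-0.0043  0.0006  0.0016]
4 [[329.12206046 218.04986119]]
35 [[329.24837961 228.10695195]]
66 [[329.40260604 240.39011241]]
```

View pics/w1.png

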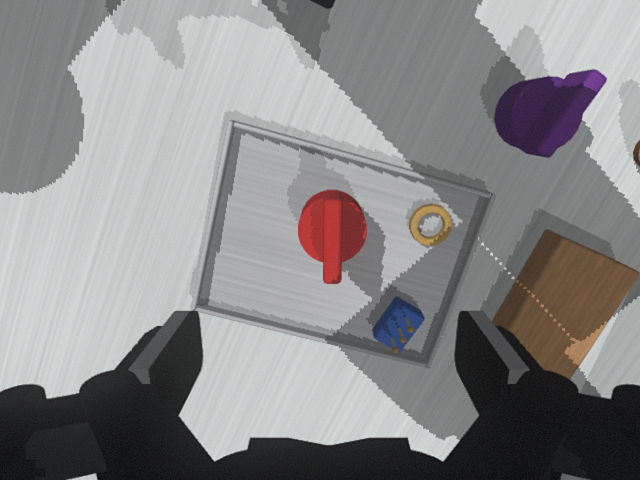

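The wrist view shows the nut, its bar upright at (332,200)–(332,283). The spacer is at (430,225), the bur block at (398,322), and the purple nut at (545,110). I'll refine the bar's axis from the red pixels.

```bash
python3 - <<'E'
from h import *
W=shot('wrist'); im=W['pixels'].astype(int)
red=(im[...,0]>100)&(im[...,1]<70)&(im[...,2]<70)
sub=im[180:290,290:375]; 
for v in(205,230,250,270,280): print(v,im[v,296:372:3,0])
# lower bar rows (outside hub): columns extents
xs=[(v,np.nonzero(red[v,290:375])[0][[0,-1]]+290) for v in range(268,286) if red[v,290:375].any()]
print(xs)
print(im[190:215,332,:].tolist())
for uv in((332,283.5),(332,199),(332,241)): print(uv,atz(W,uv,66).round(1))
E
```

```text
205 [150 149 149 139 158 170 159 160 162 148 181 185 186 185 175 123 125 123
 120 131 105 126 174 171 176 175]
230 [174 185 185 184 186 180 158 160 160 150 185 187 184 184 167 110 123 122
 120 123 121 122 119 158 121 124]
250 [167 176 177 171 186 184 185 159 159 150 185 187 186 185 160 110 123 125
 126 121 123 122 120 121 120 118]
270 [177 178 175 172 176 173 173 173 175 156 182 184 182 185 158 102 125 162
 123 120 121 116 117 118 115 119]
280 [174 173 175 179 178 174 174 174 172 155 186 187 123 124 116 172 177 180
 165 117 120 120 116 120 120 119]
[(268, array([323, 340])), (269, array([323, 340])), (270, array([323, 340])), (271, array([323, 340])), (272, array([323, 339])), (273, array([323, 339])), (274, array([323, 339])), (275, array([323, 339])), (276, array([323, 339])), (277, array([323, 339])), (278, array([323, 339])), (279, array([323, 339])), (280, array([324, 339])), (281, array([324, 339])), (282, array([326, 337]))]
[[123, 46, 47], [123, 47, 47], [122, 48, 48], [124, 47, 47], [126, 51, 50], [125, 48, 47], [127, 52, 49], [126, 49, 47], [133, 51, 49], [150, 50, 50], [167, 51, 50], [176, 54, 53], [182, 60, 58], [183, 58, 56], [184, 57, 57], [186, 61, 58], [187, 60, 58], [183, 56, 52], [183, 56, 54], [184, 57, 54], [185, 58, 57], [183, 54, 55], [187, 60, 59], [185, 58, 57], [184, 56, 54]]
(332, 283.5) [ 563.8 -116.8   66. ]
(332, 199) [540.9 -66.7  66. ]
(332, 241) [552.  -90.9  66. ]
```

step_arm:
  rows:
    - [[0, 0, 0], [-0.005, 0.0024, 0.05], 0]
    - [[0, 0, 0], [-0.005, 0.0024, 0.09], 0]
    - [[0, 0, 0], [-0.005, 0.0024, 0.12], 0]
    - [[0, 0, 0], [-0.005, 0.0024, 0.14], 0]
    - [[0, 0, 0], [-0.005, 0.0024, 0.14], 0]
    - [[0, 0, 0], [-0.005, 0.0024, 0.14], 1]
    - [[0, 0, 0], [-0.005, 0.0024, 0.14], 1]
    - [[0, 0, 0], [-0.005, 0.0024, 0.14], 1]
    - [[0, 0, 0], [-0.005, 0.0024, 0.14], 1]
    - [[0, 0, 0], [-0.005, 0.0024, 0.14], 1]
    - [[0, 0, 0], [-0.005, 0.0024, 0.14], 1]
  force: 40

```text
t: 3.95
eef_pos: [553.1, -92.4, 42.7]
ee_rot: [3.14, 0.001, 1.996]
force: [-0.8, 1.0, 6.6]
grip_width: 0.132
```

```bash
python3 - <<'E'
from h import *
plan((552,-91,41),1.9975)
E
```

```text
now 3.95 [553.1 -92.4  42.7] [3.1400e+00 1.4000e-03 1.9958e+00] F [-0.8  1.   6.6] [0.17 0.13 0.03] w 0.132 q [-0.38  0.39  1.77  0.    0.98 -0.8 ]
turn [ 0.0016  0.0014 -0.0017] shift m [ 0.0018 -0.0005  0.0016]
```

step_arm:
  rows:
    - [[0, 0, 0], [0, 0, -0.03], 1]
    - [[0, 0, 0], [0, 0, -0.08], 1]
    - [[0, 0, 0], [0, 0, -0.13], 1]
    - [[0, 0, 0], [0.03, 0, -0.14], 1]
    - [[0, 0, 0], [0.08, 0.01, -0.14], 1]
    - [[0, 0, 0], [0.13, 0.017, -0.14], 1]
    - [[0, 0, 0], [0.16, 0.017, -0.14], 1]
    - [[0, 0, 0], [0.16, 0.017, -0.14], 1]
    - [[0, 0, 0], [0.16, 0.017, -0.14], 1]
    - [[0, 0, 0], [0.16, 0.017, -0.14], 1]

```text
t: 5.2
eef_pos: [502.2, 59.7, 181.4]
ee_rot: [3.141, 0.0, 1.994]
force: [-0.1, -0.6, -1.1]
grip_width: 0.131
```

```bash
python3 - <<'E'
from h import *
W=shot('wrist','w2.png')
plan((481,108,180),1.9975)
for r in env.regions_of(W,'flask')+env.regions_of(W,'stud_tip'):
    ys,xs=np.nonzero(r['pixels']);print(round(r['confidence'],2),r['rect'],xs.mean().round(1),ys.mean().round(1))
for z in(55,82): print(z,proj(W,(481,108,z)))
E
```

```text
now 5.25 [502.1  59.7 181.3] [-3.1416e+00  2.0000e-04  1.9944e+00] F [ 0.4  0.3 -1.3] [0.04 0.   0.01] w 0.13 q [-0.12  0.08  1.83 -0.    1.24 -0.54]
turn [-0.      0.0002 -0.0031] shift m [0.0527 0.0006 0.0013]
0.76 [241.1, 35.2, 428.0, 242.6] 331.7 139.7
0.65 [68.8, 0.0, 208.4, 95.9] 140.7 37.2
0.94 [64.8, 0.0, 208.8, 95.8] 140.4 37.2
0.87 [240.0, 36.3, 422.8, 246.8] 331.7 139.8
55 [[329.09308429 145.66686892]]
82 [[329.23536338 148.78793726]]
```

View pics/w2.png

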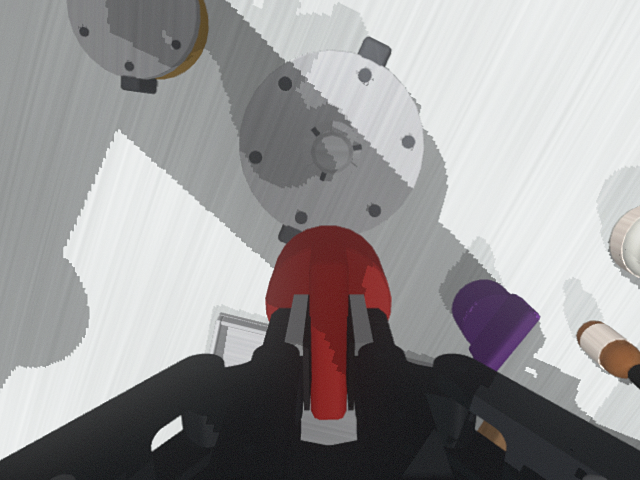

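The view shows the lid with six bolts. The stud top is near (333,152), and three dark dog marks are at about (317,131), (357,148) and (323,176). I'll enlarge this and measure the centre and the dogs' angles.

```bash
python3 - <<'E'
from h import *
W=shot('wrist'); im=W['pixels']
B=[(365,75),(285,84),(408,142),(256,157),(374,210),(301,217)]
g=cv2.cvtColor(im,cv2.COLOR_RGB2GRAY)
P=[]
for u,v in B:
    w=g[v-11:v+12,u-11:u+12].astype(float); m=w<(w.min()+np.median(w))/2
    y,x=np.nonzero(m); P.append(atz(W,(u-11+x.mean(),v-11+y.mean()),57)[:2])
P=np.array(P);c,r=cv2.minEnclosingCircle(P.astype(np.float32))
A=np.c_[2*P,np.ones(6)];s=np.linalg.lstsq(A,(P**2).sum(1),rcond=None)[0];print('bolt centre',s[:2],P.mean(0),np.linalg.norm(P-s[:2],axis=1).round(1))
print('stud tip px->',atz(W,(333,152),82))
cr=cv2.resize(cv2.convertScaleAbs(im[110:195,285:385],alpha=1.4),None,fx=7,fy=7,interpolation=cv2.INTER_CUBIC)
# overlay projected 19mm circle at z=82 about the fitted centre
for R_,z,col in((9.5,82,(255,0,0)),(17,77,(0,255,0))):
    for a in np.arange(0,360,15):
        q=proj(W,(s[0]+R_*np.cos(np.radians(a)),s[1]+R_*np.sin(np.radians(a)),z))[0]
        cv2.circle(cr,(int((q[0]-285)*7+3),int((q[1]-110)*7+3)),2 if a else 6,col,-1)
cv2.imwrite('pics/d.png',cv2.cvtColor(cr,cv2.COLOR_RGB2BGR))
E
```

```text
bolt centre [482.86949802 106.70352247] [482.93112993 106.73072009] [46.9 46.9 47.  46.8 46.8 47. ]
stud tip px-> [483.38506162 107.48366028  82.        ]
```

View pics/d.png

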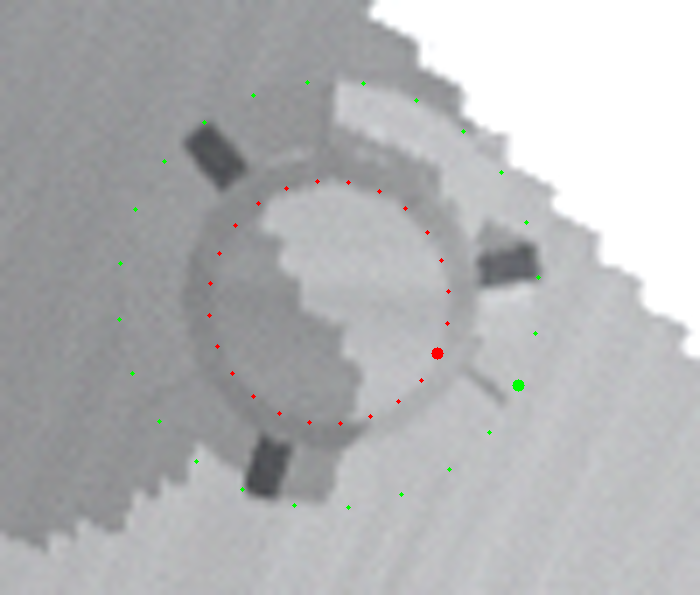

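```bash
python3 - <<'E'
from h import *
from scipy.optimize import least_squares
W=shot('wrist'); im=W['pixels'].astype(int)
s=env.read_state();t=s['eef_pos'];yaw=s['ee_rot'][2]
c=np.array([482.9,106.9])
for u,v in((315.7,132.4),(357.9,147.6),(323.3,176.7)):
    d=atz(W,(u,v),77)[:2]-c;print('dog',np.degrees(np.arctan2(d[1],d[0])).round(1),np.linalg.norm(d).round(1))
d=atz(W,(285+333/7,110+90/7),73)[:2]-c;print('crown edge',np.degrees(np.arctan2(d[1],d[0])).round(1))
print('bar heading',np.degrees(yaw))
red=(im[...,0]>60)&(im[...,1]<0.5*im[...,0])&(im[...,2]<0.5*im[...,0]);red[:,:250]=0;red[:,400:]=0
rows=np.nonzero(red[:,329])[0];print('col329 rows',rows.min(),rows.max())
obs=[]
for v in range(228,285,6):
    x=np.nonzero(red[v])[0];obs.append((v,x.min(),x.max()))
print(obs)
a=np.radians(np.arange(0,360,3))
def hull(o):
    X=np.vstack([np.c_[t[0]+o[0]+24*np.cos(a),t[1]+o[1]+24*np.sin(a),np.full(a.size,t[2]-38.7+z+o[2])] for z in(0,31)])
    return cv2.convexHull(proj(W,X).astype(np.float32))
pts=[(x,v) for v,l,r in obs for x in(l-.0,r+1.)]+[(329,rows.min()-.0)]
f=lambda o:[cv2.pointPolygonTest(hull(o),(float(x),float(v)),True) for x,v in pts]
for z in(-2,0,2):
    g=least_squares(lambda q:f((q[0],q[1],z)),[0,0],diff_step=0.05,x_scale=1);print(z,g.x,g.cost,np.round(g.fun,1))
E
```

```text
dog 153.8 14.1
dog 34.1 15.0
dog -84.8 14.7
crown edge 112.6
bar heading 114.29789473304292
col329 rows 226 418
[(228, np.int64(313), np.int64(344)), (234, np.int64(298), np.int64(356)), (240, np.int64(291), np.int64(364)), (246, np.int64(285), np.int64(370)), (252, np.int64(282), np.int64(374)), (258, np.int64(278), np.int64(377)), (264, np.int64(276), np.int64(379)), (270, np.int64(275), np.int64(381)), (276, np.int64(273), np.int64(384)), (282, np.int64(270), np.int64(386))]
-2 [0. 0.] 5.835694838445473 [ 1.3  0.9  0.4  1.3  0.7  1.1  0.1  0.6  0.8  0.5 -0.5  0.2 -0.4  0.3
  0.7  0.4  0.8 -0.4 -0.1 -0.2  1.5]
0 [0. 0.] 1.671179238611911 [ 0.3 -0.1 -0.4  0.5  0.   0.5 -0.3  0.2  0.5  0.2 -0.5  0.1 -0.4  0.3
  0.7  0.4  0.8 -0.4 -0.1 -0.2  0.4]
2 [0. 0.] 3.7445525739704237 [-0.8 -1.1 -1.3 -0.4 -0.6 -0.2 -0.8 -0.3  0.2 -0.1 -0.6  0.1 -0.4  0.3
  0.7  0.4  0.8 -0.4 -0.1 -0.2 -0.7]
```

Dogs sit at about 34° (mod 120), so the gap centres are at about 11° and the crown's anticlockwise edge at 113°. The stud axis is about (483.0,107.0), and the nut sits centred in the hand. I'll set the nut on 18° clockwise of the crown edge. Pins along either bar end then land on a crown or a dog, and the height will tell which.

step_arm:
  rows:
    - [[0, 0, 0.15], [0.03, 0.002, 0.0], 1]
    - [[0, 0, 0.33], [0.051, 0.002, 0.02], 1]
    - [[0, 0, 0.33], [0.051, 0.002, 0.04], 1]
    - [[0, 0, 0.33], [0.051, 0.002, 0.054], 1]
    - [[0, 0, 0.33], [0.051, 0.002, 0.054], 1]
    - [[0, 0, 0.33], [0.051, 0.002, 0.054], 1]

```text
t: 6.2
eef_pos: [483.2, 107.6, 127.9]
ee_rot: [3.141, 0.0, 1.665]
force: [0.0, -0.1, -1.2]
grip_width: 0.13
```

```bash
python3 - <<'E'
from h import *
plan((483,107,110),np.radians(95.3))
E
```

```text
now 6.2 [483.2 107.6 127.9] [3.1407e+00 1.0000e-04 1.6654e+00] F [ 0.  -0.1 -1.2] [-0.01 -0.03  0.  ] w 0.13 q [-0.02  0.13  1.9  -0.    1.12 -0.12]
turn [0.0009 0.0001 0.0021] shift m [-0.0006 -0.0003  0.0179]
```

step_arm:
  rows:
    - [[0, 0, 0], [-0.0006, -0.0003, 0.005], 1]
    - [[0, 0, 0], [-0.0006, -0.0003, 0.01], 1]
    - [[0, 0, 0], [-0.0006, -0.0003, 0.012], 1]
    - [[0, 0, 0], [-0.0006, -0.0003, 0.0135], 1]
    - [[0, 0, 0], [-0.0006, -0.0003, 0.0145], 1]
    - [[0, 0, 0], [-0.0006, -0.0003, 0.0145], 1]

```text
t: 6.95
eef_pos: [482.5, 107.2, 113.3]
ee_rot: [3.141, 0.0, 1.666]
force: [-1.7, -1.1, 4.0]
grip_width: 0.126
```

step_arm:
  rows:
    - [[0, 0, 0], [0, 0, 0.0005], 1]
    - [[0, 0, 0], [0, 0, 0.001], 1]
    - [[0, 0, 0], [0, 0, 0.001], 1]

```text
t: 7.32
eef_pos: [482.6, 107.2, 113.0]
ee_rot: [3.141, 0.0, 1.666]
force: [-4.2, -2.2, 11.3]
grip_width: 0.133
```

It landed at a dog's height (nut_mid about 50.5 mm), so the pins are the "other end" case and need about 96° backward. I'll ease off and turn back 30° onto the crown, with a small lateral correction.

step_arm:
  rows:
    - [[0, 0, 0], [0, 0.0004, -0.0015], 1]
    - [[0, 0, -0.17], [0, 0.0005, -0.0015], 1]
    - [[0, 0, -0.34], [0, 0.0005, -0.0015], 1]
    - [[0, 0, -0.52], [0, 0.0005, -0.0015], 1]
    - [[0, 0, -0.52], [0, 0.0005, 0.0], 1]
    - [[0, 0, -0.52], [0, 0.0005, 0.0015], 1]
    - [[0, 0, -0.52], [0, 0.0005, 0.0023], 1]
    - [[0, 0, -0.52], [0, 0.0005, 0.0023], 1]

```text
t: 8.32
eef_pos: [483.0, 107.3, 109.6]
ee_rot: [3.141, 0.0, 2.185]
force: [0.4, -1.3, 0.5]
grip_width: 0.131
```

step_arm:
  rows:
    - [[0, 0, 0], [0, 0, 0.0005], 1]
    - [[0, 0, 0], [0, 0, 0.001], 1]
    - [[0, 0, 0], [0, 0, 0.001], 1]

```text
t: 8.7
eef_pos: [483.2, 107.3, 109.3]
ee_rot: [3.141, 0.001, 2.186]
force: [-1.5, -1.1, 6.6]
grip_width: 0.134
```

Resting on the crown (TCP z 109.3 against 109.7 predicted). Next, backward to the gap centre with a light touch, then let down a little.

step_arm:
  rows:
    - [[0, 0, -0.1], [0, 0, -0.0007], 1]
    - [[0, 0, -0.27], [0, 0, -0.0007], 1]
    - [[0, 0, -0.44], [0, 0, -0.0007], 1]
    - [[0, 0, -0.61], [0, 0, -0.0007], 1]
    - [[0, 0, -0.78], [0, 0, -0.0007], 1]
    - [[0, 0, -0.93], [0, 0, -0.0007], 1]
    - [[0, 0, -1.05], [0, 0, -0.0005], 1]
    - [[0, 0, -1.13], [0, 0, 0.0], 1]
    - [[0, 0, -1.13], [0, 0, 0.001], 1]
    - [[0, 0, -1.13], [0, 0, 0.002], 1]
    - [[0, 0, -1.13], [0, 0, 0.0025], 1]

```text
t: 10.07
eef_pos: [482.8, 107.4, 105.9]
ee_rot: [3.141, -0.0, -2.968]
force: [0.2, -0.7, -0.2]
grip_width: 0.136
```

It is entering the gap. Lowering further.

step_arm:
  rows:
    - [[0, 0, 0], [0, 0, 0.001], 1]
    - [[0, 0, 0], [0, 0, 0.002], 1]
    - [[0, 0, 0], [0, 0, 0.003], 1]
    - [[0, 0, 0], [0, 0, 0.0035], 1]
    - [[0, 0, 0], [0, 0, 0.0035], 1]
    - [[0, 0, 0], [0, 0, 0.0035], 1]

```text
t: 10.82
eef_pos: [482.8, 107.4, 102.5]
ee_rot: [3.142, 0.0, -2.967]
force: [0.2, 0.6, -1.3]
grip_width: 0.13
```

```bash
python3 - <<'E'
from h import *
plan((483,107,102),np.radians(191.3))
E
```

```text
now 10.825 [482.8 107.4 102.5] [ 3.1416  0.     -2.9674] F [ 0.2  0.6 -1.3] [ 0.11 -0.15  0.01] w 0.13 q [-0.02  0.16  1.91  0.    1.06 -1.77]
turn [ 0.     0.    -0.023] shift m [-0.0002 -0.0004  0.0005]
```

step_arm:
  rows:
    - [[0, 0, 0], [0, 0, 0.0005], 1]
    - [[0, 0, 0], [0, 0, 0.001], 1]
    - [[0, 0, 0], [0, 0, 0.0015], 1]
    - [[0, 0, 0], [0, 0, 0.0015], 1]

```text
t: 11.32
eef_pos: [483.0, 107.3, 101.7]
ee_rot: [-3.141, 0.0, -2.967]
force: [-2.8, -0.5, 6.9]
grip_width: 0.13
```

The gap floor is felt at TCP z of about 101.8 (nut_mid about 39 mm). Now forward, following the 27 mm lead at mid clearance.

step_arm:
  rows:
    - [[0, 0, 0], [0, 0, -0.0012], 1]
    - [[0, 0, 0.17], [0, 0, -0.0006], 1]
    - [[0, 0, 0.34], [0, 0, 0.0001], 1]
    - [[0, 0, 0.51], [0, 0, 0.0008], 1]
    - [[0, 0, 0.68], [0, 0, 0.0016], 1]
    - [[0, 0, 0.85], [0, 0, 0.0023], 1]
    - [[0, 0, 0.85], [0, 0, 0.0023], 1]

```text
t: 12.2
eef_pos: [482.8, 107.1, 98.5]
ee_rot: [-3.141, 0.0, 2.467]
force: [1.2, -2.0, -0.9]
grip_width: 0.129
```

```bash
python3 - <<'E'
from h import *
plan((483,107,98.7),np.radians(190-48.7))
E
```

```text
now 12.2 [482.8 107.1  98.5] [-3.1413e+00  4.0000e-04  2.4673e+00] F [ 1.2 -2.  -0.9] [-0.26 -0.27  0.03] w 0.129 q [-0.02  0.17  1.91 -0.    1.06 -0.92]
turn [-0.0003  0.0004  0.0012] shift m [-0.0002 -0.     -0.0002]
```

step_arm:
  rows:
    - [[0, 0, 0.17], [0, 0, 0.0007], 1]
    - [[0, 0, 0.34], [0, 0, 0.0015], 1]
    - [[0, 0, 0.51], [0, 0, 0.0022], 1]
    - [[0, 0, 0.68], [0, 0, 0.0029], 1]
    - [[0, 0, 0.85], [0, 0, 0.0036], 1]
    - [[0, 0, 0.95], [0, 0, 0.0041], 1]
    - [[0, 0, 0.95], [0, 0, 0.0041], 1]

```text
t: 13.08
eef_pos: [482.7, 107.0, 94.5]
ee_rot: [-3.141, 0.001, 1.52]
force: [0.6, -1.9, -0.3]
grip_width: 0.132
```

```bash
python3 - <<'E'
from h import *
plan((483,107,93.7),np.radians(190-107))
E
```

```text
now 13.075 [482.7 107.   94.5] [-3.1413e+00  6.0000e-04  1.5198e+00] F [ 0.6 -1.9 -0.3] [-0.42 -0.17  0.01] w 0.132 q [-0.02  0.18  1.92 -0.    1.05  0.03]
turn [-0.0003  0.0006  0.0711] shift m [-0.      0.0003  0.0008]
```

step_arm:
  rows:
    - [[0, 0, 0.06], [0, 0, 0.0003], 1]
    - [[0, 0, 0.12], [0, 0, 0.0006], 1]
    - [[0, 0, 0.18], [0, 0, 0.0008], 1]
    - [[0, 0, 0.24], [0, 0, 0.0008], 1]
    - [[0, 0, 0.24], [0, 0, 0.0008], 1]

```text
t: 13.7
eef_pos: [482.7, 107.1, 93.7]
ee_rot: [-3.142, 0.001, 1.28]
force: [-0.1, -2.6, -0.8]
grip_width: 0.127
```

```bash
python3 - <<'E'
from h import *
plan((483,107,93.7),np.radians(190-117))
E
```

```text
now 13.7 [482.7 107.1  93.7] [-3.1415e+00  5.0000e-04  1.2799e+00] F [-0.1 -2.6 -0.8] [-0.48 -0.11 -0.03] w 0.127 q [-0.02  0.18  1.92 -0.    1.05  0.27]
turn [-0.0001  0.0005  0.0058] shift m [-0.      0.0003  0.    ]
```

step_arm:
  rows:
    - [[0, 0, 0.05], [0, 0, 0.0002], 1]
    - [[0, 0, 0.1], [0, 0, 0.0004], 1]
    - [[0, 0, 0.1], [0, 0, 0.0004], 1]

```text
t: 14.08
eef_pos: [483.0, 107.0, 93.7]
ee_rot: [3.141, 0.0, 1.179]
force: [-0.3, -3.8, 2.4]
grip_width: 0.132
```

```bash
python3 - <<'E'
from h import *
plan((483,107,93.7),np.radians(190-123))
E
```

```text
now 14.075 [483.  107.   93.7] [3.1410e+00 5.0000e-04 1.1792e+00] F [-0.3 -3.8  2.4] [-0.72 -0.03 -0.02] w 0.132 q [-0.02  0.18  1.92 -0.    1.05  0.37]
turn [0.0006 0.0005 0.0099] shift m [-0.  0. -0.]
```

step_arm:
  rows:
    - [[0, 0, 0.04], [-0.0003, 0.0001, 0], 1]
    - [[0, 0, 0.08], [-0.0003, 0.0001, 0], 1]
    - [[0, 0, 0.1], [-0.0003, 0.0001, 0], 1]
    - [[0, 0, 0.1], [-0.0003, 0.0001, 0], 1]

```text
t: 14.58
eef_pos: [483.0, 107.0, 93.7]
ee_rot: [3.141, -0.0, 1.078]
force: [-0.3, -1.8, 3.4]
grip_width: 0.132
```

```bash
python3 - <<'E'
from h import *
plan((483,107,93.7),np.radians(190-129))
E
```

```text
now 14.575 [483.  107.   93.7] [ 3.1411e+00 -1.0000e-04  1.0775e+00] F [-0.3 -1.8  3.4] [-0.62 -0.12  0.02] w 0.132 q [-0.02  0.18  1.92 -0.    1.04  0.47]
turn [ 0.0005 -0.0001  0.0129] shift m [ 0.  0. -0.]
```

step_arm:
  rows:
    - [[0, 0, 0.03], [0, 0, 0], 1]
    - [[0, 0, 0.06], [0, 0, 0], 1]
    - [[0, 0, 0.08], [0, 0, 0], 1]
    - [[0, 0, 0.08], [0, 0, 0], 1]

```text
t: 15.08
eef_pos: [482.9, 107.0, 93.6]
ee_rot: [3.141, -0.0, 0.995]
force: [-0.6, -3.3, 4.8]
grip_width: 0.132
```

```bash
python3 - <<'E'
from h import *
plan((483,107,93.7),np.radians(190-134))
E
```

```text
now 15.075 [482.9 107.   93.6] [ 3.1413e+00 -1.0000e-04  9.9490e-01] F [-0.6 -3.3  4.8] [-0.65 -0.01  0.07] w 0.132 q [-0.02  0.18  1.92 -0.    1.05  0.55]
turn [ 0.0003 -0.0001  0.0175] shift m [ 0.      0.0001 -0.0001]
```

step_arm:
  rows:
    - [[0, 0, 0.02], [0, 0, 0], 1]
    - [[0, 0, 0.04], [0, 0, 0], 1]
    - [[0, 0, 0.05], [0, 0, 0], 1]
    - [[0, 0, 0.05], [0, 0, 0], 1]

```text
t: 15.58
eef_pos: [482.8, 107.0, 93.6]
ee_rot: [3.141, 0.0, 0.945]
force: [-0.7, -2.3, 5.8]
grip_width: 0.131
```

```bash
python3 - <<'E'
from h import *
plan((483,107,93.7),np.radians(190-137))
E
```

```text
now 15.575 [482.8 107.   93.6] [3.1413e+00 1.0000e-04 9.4530e-01] F [-0.7 -2.3  5.8] [-0.71  0.01  0.18] w 0.131 q [-0.02  0.18  1.92 -0.    1.05  0.6 ]
turn [0.0003 0.0001 0.0203] shift m [ 0.0001  0.0001 -0.0001]
```

Torque is rising (0.18 N m), so it is snugging. A little more to reach 0.3–0.4.

step_arm:
  rows:
    - [[0, 0, 0.02], [0, 0, 0], 1]
    - [[0, 0, 0.04], [0, 0, 0], 1]
    - [[0, 0, 0.06], [0, 0, 0], 1]
    - [[0, 0, 0.06], [0, 0, 0], 1]

```text
t: 16.08
eef_pos: [482.8, 106.9, 93.6]
ee_rot: [3.141, 0.0, 0.886]
force: [-1.5, -2.0, 5.3]
grip_width: 0.124
```

```bash
python3 - <<'E'
from h import *
plan((483,107,93.7),np.radians(190-137))
E
```

```text
now 16.075 [482.8 106.9  93.6] [3.1412e+00 3.0000e-04 8.8560e-01] F [-1.5 -2.   5.3] [-0.74  0.05  0.3 ] w 0.124 q [-0.02  0.18  1.92 -0.    1.05  0.66]
turn [ 0.0004  0.0003 -0.0395] shift m [ 0.0002  0.0001 -0.0001]
```

step_arm:
  rows:
    - [[0, 0, 0.02], [0, 0, 0], 1]
    - [[0, 0, 0.04], [0, 0, 0], 1]
    - [[0, 0, 0.04], [0, 0, 0], 1]

```text
t: 16.45
eef_pos: [482.8, 106.8, 93.6]
ee_rot: [3.141, 0.0, 0.846]
force: [-0.6, -3.5, 5.8]
grip_width: 0.129
```

```bash
python3 - <<'E'
from h import *
plan((483,107,93.7),np.radians(190-137))
E
```

```text
now 16.45 [482.8 106.8  93.6] [3.1411e+00 5.0000e-04 8.4600e-01] F [-0.6 -3.5  5.8] [-0.79  0.06  0.42] w 0.129 q [-0.02  0.18  1.92 -0.    1.05  0.7 ]
turn [ 0.0005  0.0005 -0.0791] shift m [ 0.0002  0.     -0.0001]
```

0.42 N m reached. I'll release, rise and check.

step_arm:
  rows:
    - [[0, 0, 0], [0, 0, 0], 0.4]
    - [[0, 0, 0], [0, 0, 0], 0]
    - [[0, 0, 0], [0, 0, 0], 0]
    - [[0, 0, 0], [0, 0, 0], 0]
    - [[0, 0, 0], [0, 0, -0.02], 0]
    - [[0, 0, 0], [0, 0, -0.06], 0]
    - [[0, 0, 0], [-0.03, 0, -0.1], 0]
    - [[0, 0, 0], [-0.05, 0, -0.12], 0]
    - [[0, 0, 0], [-0.05, 0, -0.12], 0]
    - [[0, 0, 0], [-0.05, 0, -0.12], 0]

```text
t: 17.7
eef_pos: [449.5, 69.9, 212.6]
ee_rot: [-3.141, 0.0, 0.845]
force: [-0.3, -0.9, 0.1]
grip_width: 0.5
```

```bash
python3 - <<'E'
from h import *
plan((483,107,200),.846)
W=shot('wrist');S=shot('side')
im=np.hstack([cv2.resize(W['pixels'],(533,400)),cv2.resize(S['pixels'][210:300,235:295],(267,400),interpolation=cv2.INTER_CUBIC)])
cv2.imwrite('pics/e.png',cv2.cvtColor(im,cv2.COLOR_RGB2BGR))
a=W['pixels'].astype(int);red=((a[...,0]>60)&(a[...,1]<.5*a[...,0])&(a[...,2]<.5*a[...,0])).astype(np.uint8)
n,l,st,c=cv2.connectedComponentsWithStats(red);i=1+st[1:,4].argmax();print(st[i],c[i])
A=np.radians(np.arange(0,360,5))
for z0 in(55,57,64):
    hub=np.vstack([np.c_[483+24*np.cos(A),107+24*np.sin(A),np.full(A.size,z0+z)] for z in(0,31)])
    ax=np.array([np.cos(.846),np.sin(.846)]);ay=np.array([-ax[1],ax[0]])
    bar=np.array([np.r_[np.array([483,107])+sx*28*ax+sy*6*ay,z0+z] for sx in(-1,1) for sy in(-1,1) for z in(31,62)])
    m=np.zeros((480,640),np.uint8)
    for X in(hub,bar): cv2.fillConvexPoly(m,cv2.convexHull(proj(W,X).round().astype(np.int32)),1)
    b=(l==i);print(z0,'IoU',(b&(m>0)).sum()/(b|(m>0)).sum())
E
```

```text
now 17.7 [449.5  69.9 212.6] [-3.1408e+00  1.0000e-04  8.4550e-01] F [-0.3 -0.9  0.1] [ 0.   -0.01 -0.01] w 0.5 q [-0.11 -0.08  1.92  0.    1.3   0.62]
turn [-0.0008  0.0001 -0.0005] shift m [0.05   0.0005 0.0126]
[ 291  102   77  102 5213] [329.1043545  149.95856513]
55 IoU 0.9387976168983571
57 IoU 0.9195971019614773
64 IoU 0.8756929279354947
```

View pics/e.png

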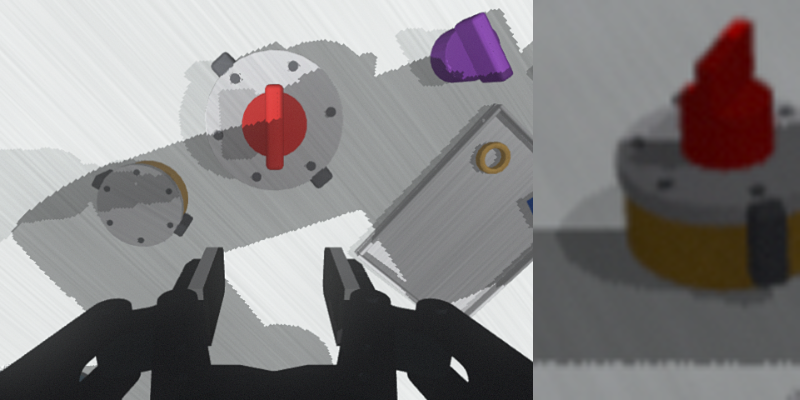

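The nut stands upright on the lid at (274,126), its bar still at the final tightening angle (no spring-back), and the gripper is clear. I'm handing in.

```bash
python3 -c "
from workcell import env
print(env.sign_off())"
```

```text
the job is handed in; nothing more can be done
None
```

The red wing nut is on the larger flask, run down onto the lid, tightened and released; I handed the job in at about 18 s of the 72 s allowed. No verdict is reported.

- **Setting on:** I gripped the nut by its bar and set it on the stud. The pins first landed at dog height.
- **Backward:** I turned it about 95° counterclockwise. It rested on the crowns on the way, then dropped into the gap (nut_mid about 39 mm above the lid).
- **Forward:** I turned it about 142° clockwise down the thread. The rim met the lid at nut_mid about 31 mm, and I tightened it to 0.42 N m.
- **Forces:** The highest force reading was about 12 N at the wrist, read only at the end of each move.

**Last checks:**
- The nut stands upright on the lid in both camera views.
- A model of the seated nut matched its outline best at lid height (overlap 0.94; 0.92 at 2 mm higher).
- Its bar had not sprung back, and the gripper was open and clear.
- I could not measure the nut's press on the lid; I inferred it from the torque that held.
- I did not measure the bystanders' positions again. The arm passed near none of them once the nut was out of the tray.

No check failed. The only oddity was a small sideways force of 2 to 4 N during the run-down.

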